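Close a watch movement in its tub

ROBOT

A 6-joint arm with a two-finger parallel gripper is mounted at the origin on the work surface. World frame = base frame: x ahead of the robot, y to its left, z up, the work surface at z = 0. Lengths are in m, angles in degrees, forces in N, time in s.
With the tool pointing down it reaches from about 0.35 to 0.85 m from the base axis. Payload 8.1 kg.
Tool frame: the origin (TCP) lies midway between the tips of the shut fingers; the grasp point (between the pads) lies manip.grip_depth behind it (manip.grip_depth is the distance from the TCP to the grasp point, in m); z points along the fingers, y is the line along which they close (so a half turn about z gives the same grasp; the last joint's range is limited). The gripper opens to 93 mm and grips with 3 to 60 N. Pads are 15 mm wide; open, the fingers measure 128 mm over their backs; the gripper's body (75 mm by 188 mm) begins 65 mm behind the grasp point.
Start: joints at [-70.497, 7.471, 85.268, -0, 87.261, -4.893], TCP at [0.248, -0.546, 0.219] pointing down, gripper open.
Joint ranges: [-169.43, 169.43], [-51.17, 129.36], [1.28, 143.12], [-76.62, 256.62], [0, 156.53], [-152.29, 152.29]. Speed limits (degrees/s): [136.94, 136.94, 159.86, 180, 180, 180].

INTERFACE

Orientations are given as [roll, pitch, yaw] about the fixed x, y, z axes, in that order (R = Rz(yaw) Ry(pitch) Rx(roll)).
In Python, from workcell import manip, optics gives the robot as it stands.
- The arm moves only by the tool carry_out, never from a script. Its argument "steps" is a list that holds one entry, the list of rows, each a list of 4 numbers: the shift along the tool's x, y, z in m, then the turn about the tool's z in rad. In form: [[[tx, ty, tz, spin], ...]]. A call has 1 to 12 rows; each row is the pose to reach, as a shift and turn from the pose commanded when the call began, along the tool's axes at that moment; what a row does not reach only later rows make up. A row lasts 1/10 s, in which the tool goes at most 50 mm and 8.59 degrees, less where a joint would pass 70% of its speed; a pose out of reach is approached as far as the arm can. A call with a gripper value outside its range is refused whole. "hand" is the opening, from 0 (shut) to 1 (fully open), set as the call begins (left out, the last holds). The fingers move at their own pace and stop on an object; "force" is the grip in N (left out, the last holds). Time passes only in rows, so rows that repeat a pose let the fingers close. It gives the time, the measured TCP pose, the force, the opening and the grip force at its end, in the units of the state.
- manip.read_state(): the state, without advancing time (a new reading comes with each control period).
- optics.read_camera(name): name is "side" or "top"; returns a dict with "pixels" (384x512x3 uint8, blue, green, red), "fx", "fy", "cx", "cy" (pixels), "xyz" and "orientation" of the camera in the world. Camera axes: x right, y down, z forward; pixel columns grow to the right and rows downward; lengths in m; the calibration is good to about 2 mm. A picture is of the moment at which its call begins. There is no depth.
- manip.finish_job(): hands the job in; it is judged then, once.
The state is a dict: "clock": time; "qpos": joint angles; "dq": joint speeds; "joint_efforts": joint torques, N m; "ee_pos": TCP position; "tcp_rot": TCP orientation; "contact_force": force on the tool from outside, world axes, zero at the start; "torque": the same for the moment, N m; "grip_width": finger opening in m; "finger_force": force on a finger pad.
Only numpy, scipy, OpenCV 4.12 (cv2) and the standard library are available. Lean on these libraries where they do the work, as an engineer would, in place of code of your own. Each camera call takes 0.05 s, during which the arm holds its last target. There are 200 camera calls.

TASK

Put the watch movement in its round holder, standing upright, in the middle of the pedestal inside the open metal tub. Then put the larger of the two knobbed black lids on the tub and press it down past the spring catches until it is fully home and level all round. Leave the small lid, the glass dome, the loupe and the screwdriver where they are.

Things in the scene. Friction and masses are not known exactly. Their poses are not given: they have to be found in the camera images.
- tub: Low round open aluminium tub, fixed to the bench. Origin: centre of its underside, on the bench; z up. Its solid foot (radius 46 mm) is 16 mm high; the foot's top is the ledge on which the lid's mouth sits when home. From it rises a thin wall of outer radius 38 mm, tapering above z = 28 mm to outer radius 34.5 mm at the rim.
- tub_rim (a point): Centre of the tub's open mouth, at rim height, 36 mm above the bench. The wall is 3 mm thick.
- tub_catch (a point): One of three sprung steel balls, 120 deg apart, 24.5 mm up, sticking out 3.5 mm from the wall. A lid merely laid on rests on them about 12 mm too high; pressing at its middle (3 to 15 N, up to some 20 N if it sits crooked) drives it past them, often one by one so that it tilts on the way; then they snap over its inner lip and hold it down.
- tub_pedestal (a point): Centre of the top of the grey round pedestal (radius 29 mm) inside the tub, 24 mm above the bench, 12 mm below the rim.
- lid: The larger black lid: a deep round cap, outer radius 45 mm, 43 mm high, open below, with a round knob in the middle of its top. 60 to 120 g. Lip inside its mouth: inner radius 39 mm, 4 mm high; above it inner radius 42.5 mm, inner height 38 mm. Origin: centre of the mouth, z up to the knob. Stands mouth down on the bench; home on the tub its origin is 16 mm above the tub's. Any yaw fits.
- lid_knob_top (a point): Centre of the flat top of the larger lid's knob, 65 mm above the lid's mouth. The knob is 18 mm in diameter and stands 22 mm above the lid's top.
- movement: Watch movement clipped on top of its white round holder: one upright rigid cylinder, 34 mm diameter, 26 mm high, plus a thin brass disc and wheels on top, about 50 g. Origin: centre of its underside, z up. On the pedestal its top stands 14 mm above the tub's rim, so it can be held by its upper part.
- small_lid: Bystander: a smaller black knobbed lid (outer radius 31 mm, 30 mm high plus the same knob), too small for the tub. Origin: centre of its mouth plane, on the bench.
- dome: Bystander: clear glass dust dome, 76 mm diameter, 67 mm high with its knob. Origin: centre of its underside.
- loupe: Bystander: black eye loupe, a waisted tube 36 mm diameter, 40 mm high. Origin: centre of its underside.
- screwdriver: Bystander: screwdriver 130 mm long lying on the bench. Origin: on the bench beneath its middle, x towards the tip.
There are look-alikes about, which are no part of the job. Leave any green, red or turquoise look-alike of the lid alone.

How it is judged (in metres and radians):
On the way, in this order (a step that is already met when the one before it is completed fails the run):
1. the movement stands upright on the pedestal in the open tub, let go (horizontal distance between movement and tub_pedestal below 0.015 m and z of movement in the frame of tub below 0.027 m and angle between movement's own z axis and vertical below 0.1 rad and contact force between movement and the fingers below 0.1 N and horizontal distance between lid and tub above 0.06 m), for 0.2 s.
2. the lid is set or pressed on the tub by the robot, not dropped on (horizontal distance between lid and tub below 0.012 m and z of lid in the frame of tub below 0.032 m and (contact force between lid and the fingers above 1 N or contact force between lid and the arm above 1 N)), for 0.05 s.
At the end, for the whole second after the job is handed in: The larger lid sits on the tub's ledge: centred within 5 mm, its mouth no more than 2 mm above its home height, level within 2 degrees, at rest; under it the movement stands upright (within 6 degrees) on the pedestal, within 16 mm of its centre (horizontal distance between lid and tub below 0.005 m and z of lid in the frame of tub between 0.013 and 0.018 m and angle between lid_knob_top's own z axis and vertical below 0.035 rad and linear speed of lid below 0.01 m/s and horizontal distance between movement and tub_pedestal below 0.016 m and z of movement in the frame of tub below 0.027 m and angle between movement's own z axis and vertical below 0.1 rad); the robot touches nothing.
It fails at once if the small lid is moved more than 30 mm (distance of small_lid from where it was at the start of the episode above 0.03 m).
It fails at once if the glass dome is moved more than 30 mm (distance of dome from where it was at the start of the episode above 0.03 m).
It fails at once if the loupe is moved more than 30 mm (distance of loupe from where it was at the start of the episode above 0.03 m).
It fails at once if the screwdriver is moved more than 30 mm (distance of screwdriver from where it was at the start of the episode above 0.03 m).
It also fails if it takes over 64 s, if anything falls off the work surface, if the arm or the gripper's body presses on something with over 40 N, if the wrist force passes 120 N, or if a joint passes its speed limit or range.

## Working session

There is one attempt and no reset: what is moved stays moved. The work goes in short steps, Python scripts to look and compute and a tool call to move; the robot and the scene stay as the last step left them, time stands still between calls to the robot, and variables do not carry over. Pictures are saved under pics/ and viewed, at most 10 in all, crops included, and the job is handed in when it is done.

Besides the shell and the picture viewer there is one more tool, called after "Emit:" as a command line: name --argument value ..., lists and objects as JSON in quotes. carry_out: Moves the arm, as the interface text tells. Its arguments: {"type":"object","properties":{"steps":{"type":"array","items":{"type":"array","items":{"type":"array","items":{"type":"number"}}}},"hand":{"type":"number"},"force":{"type":"number"}},"required":["steps"]}

```bash
mkdir -p pics; ls
python3 - <<'E'
from workcell import manip, optics
import cv2
for n in("side","top"):
    c=optics.read_camera(n); cv2.imwrite(f"pics/{n}0.png",c["pixels"])
    print(n,{k:v for k,v in c.items() if k!="pixels"})
print(manip.read_state(), manip.grip_depth)
E
```

```text
pics
side {'fx': 496.7219221164453, 'fy': 496.7219221164453, 'cx': 261.84568030178104, 'cy': 183.70177403493827, 'xyz': array([0.28018239, 0.88738064, 0.93350402]), 'orientation': array([-131.81431159,   -1.1051948 , -159.207301  ])}
top {'fx': 387.8545567251514, 'fy': 387.8545567251514, 'cx': 255.19384919627785, 'cy': 190.7972090112267, 'xyz': array([0.43964045, 0.00155541, 1.04084696]), 'orientation': array([-170.45760328,   -0.83430997,  -88.70845248])}
{'clock': 0.1, 'qpos': array([-7.04978188e+01,  7.51229691e+00,  8.53228071e+01,  1.59456080e-03,
        8.72600996e+01, -4.89152478e+00]), 'dq': array([-0.01526371, -0.09601462, -0.12741775, -0.00461946,  0.03537598,
       -0.0701546 ]), 'joint_efforts': array([ 6.76737945e-04, -5.61337709e+01, -4.93100059e+01,  7.70213711e-02,
        2.89977214e-02, -4.09378208e-05]), 'ee_pos': array([ 0.24767822, -0.54594004,  0.21767876]), 'tcp_rot': array([-1.79905279e+02, -9.70477347e-03,  2.43936204e+01]), 'contact_force': array([-0.58838939, -1.03930945, -1.1748271 ]), 'torque': array([-0.0116058 ,  0.05312298,  0.01209015]), 'finger_force': 0.0, 'grip_width': 0.0932129823235558} 0.0188
```

View pics/top0.png

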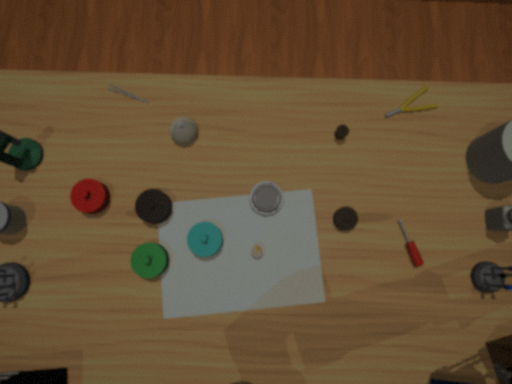

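View pics/side0.png

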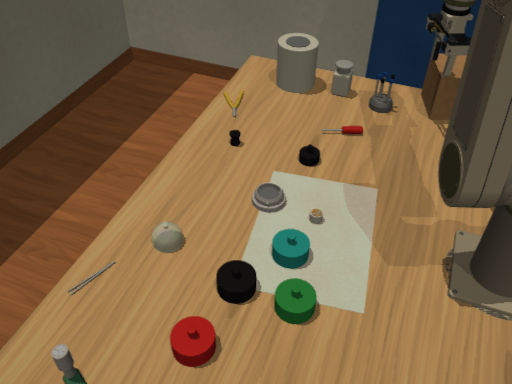

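The top view shows the tub at (266,198), the movement at (257,252), the black lid at (154,207) and the small lid at (345,218). In the side view they are at about (268,196), (316,215), (236,281) and (309,155). Next I'll localise them with model overlays.

```bash
cat > h.py <<'E'
import numpy as np, cv2
from scipy.spatial.transform import Rotation as R
from workcell import manip, optics
def cam(n):
    c=optics.read_camera(n); c["R"]=R.from_euler("xyz",c["orientation"],degrees=True).as_matrix(); return c
def proj(c,P):
    p=(np.atleast_2d(P)-c["xyz"])@c["R"]
    return np.c_[c["fx"]*p[:,0]/p[:,2]+c["cx"], c["fy"]*p[:,1]/p[:,2]+c["cy"]]
def ray(c,uv,z):
    d=c["R"]@np.array([(uv[0]-c["cx"])/c["fx"],(uv[1]-c["cy"])/c["fy"],1]); 
    return c["xyz"]+d*(z-c["xyz"][2])/d[2]
def circ(x,y,z,r):
    t=np.linspace(0,2*np.pi,60); return np.c_[x+r*np.cos(t),y+r*np.sin(t),0*t+z]
MODEL={"tub":[(.016,.046),(.036,.0345),(.024,.029)],"lid":[(0,.045),(.043,.045),(.065,.009)],"mov":[(0,.017),(.026,.017)]}
def overlay(c,items,k=8,half=30):
    """items: (model,x,y,z0) -> row of plain and overlaid crops"""
    out=[]
    for m,x,y,z in items:
        u,v=np.round(proj(c,[x,y,z+.02])[0]).astype(int)
        v=int(np.clip(v,half,383-half));u=int(np.clip(u,half,511-half))
        im=cv2.resize(c["pixels"][v-half:v+half,u-half:u+half],None,fx=k,fy=k,interpolation=cv2.INTER_CUBIC)
        for zz,r in MODEL[m]:
            q=(proj(c,circ(x,y,z+zz,r))-[u-half-.5,v-half-.5])*k
            cv2.polylines(im,[np.round(q).astype(int)],True,(0,255,255),1)
        out.append(im)
    return np.hstack(out)
E
python3 - <<'E'
from h import *
cs={n:cam(n) for n in("side","top")}
px={"tub":((268,190),(266,198),.03),"lid":((236,269),(154,205),.043),"mov":((316,211),(257,251),.026)}
items=[]
for m,(s,t,z) in px.items():
    a,b=ray(cs["side"],s,z),ray(cs["top"],t,z); print(m,a.round(4),b.round(4)); items.append((m,*((a+b)/2)[:2],0))
print(ray(cs["top"],(345,218),.03),ray(cs["top"],(184,130),.03))
im=np.vstack([overlay(cs[n],items,k=9,half=14 if 0 else 14) if 0 else overlay(cs[n],items,k=5,half=26) for n in cs])
cv2.imwrite("pics/ov1.png",im); print(im.shape)
E
```

```text
tub [ 0.5981 -0.0457  0.03  ] [ 0.5913 -0.0382  0.03  ]
lid [0.5692 0.2418 0.043 ] [0.564  0.2513 0.043 ]
mov [ 0.4563 -0.0209  0.026 ] [ 0.4528 -0.0176  0.026 ]
[ 0.54347142 -0.24630886  0.03      ] [0.77190848 0.18712047 0.03      ]
(520, 780, 3)
```

View pics/ov1.png

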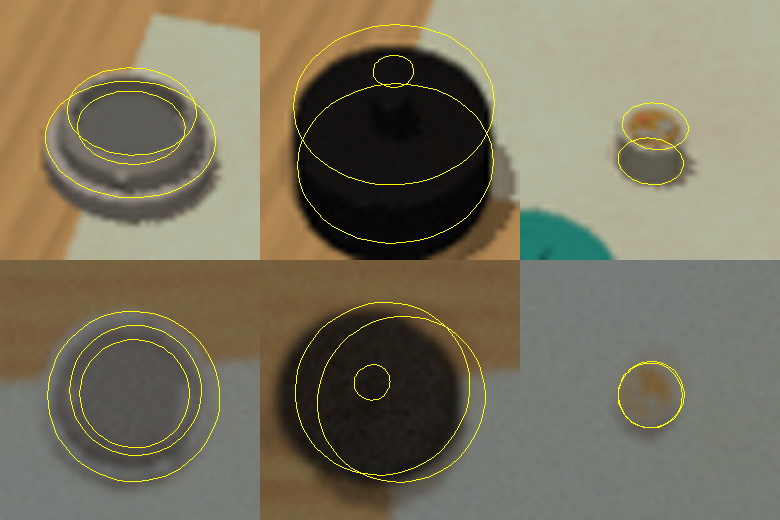

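The first estimates are a few mm off: in the side crop the tub's true outline is about 4 px lower and left of the overlay, and the lid's about 4 px lower. I'll refine with a silhouette-edge fit per camera.

```bash
cat >> h.py <<'E'
from scipy.optimize import differential_evolution
SIL={"tub":[(0,.046),(.016,.046),(.036,.0345)],"lid":[(0,.045),(.043,.045)],"mov":[(0,.017),(.026,.017)]}
def fit(c,m,x,y,z=0,w=.015):
    g=cv2.GaussianBlur(c["pixels"],(0,0),1.0).astype(np.float32)
    G=np.sqrt(sum(cv2.Sobel(g,cv2.CV_32F,*d)**2 for d in((1,0),(0,1)))).sum(2)
    G=np.minimum(G,np.percentile(G,99.5))
    def cost(p):
        S=np.vstack([proj(c,circ(p[0],p[1],z+a,r)) for a,r in SIL[m]]).astype(np.float32)
        q=[cv2.convexHull(S)[:,0]]
        if m=="tub": q.append(proj(c,circ(p[0],p[1],z+.036,.0315)).astype(np.float32))
        q=np.vstack(q)
        return -cv2.remap(G,q[:,0],q[:,1],cv2.INTER_LINEAR).mean()
    r=differential_evolution(cost,[(x-w,x+w),(y-w,y+w)],seed=0,tol=1e-6); return r.x
E
python3 - <<'E'
from h import *
cs={n:cam(n) for n in("side","top")}
g={"tub":(.595,-.042),"lid":(.566,.247),"mov":(.4545,-.019)}
rows=[]
for n,c in cs.items():
    it=[]
    for m,p in g.items():
        f=fit(c,m,*p,w=.02); print(n,m,f.round(4)); it.append((m,*f,0))
    rows.append(overlay(c,it,k=5,half=26))
cv2.imwrite("pics/ov2.png",np.vstack(rows))
E
```

```text
side tub [ 0.5923 -0.037 ]
side lid [0.563  0.2578]
side mov [ 0.4534 -0.0156]
top tub [ 0.5896 -0.0319]
top lid [0.5631 0.2569]
top mov [ 0.4487 -0.0168]
```

View pics/ov2.png

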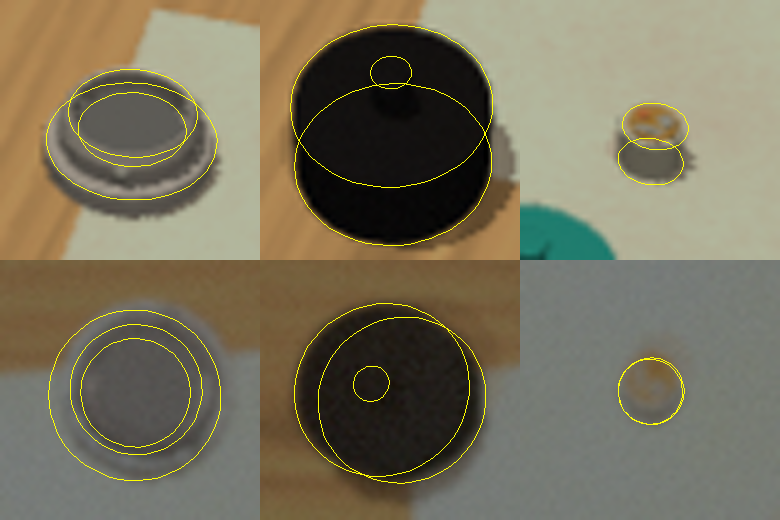

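The overlay puts the lid at (0.563, 0.257) with a tight fit in both views. The movement is at about (0.452, -0.0165) and the tub at about (0.592, -0.035). I'll move above the movement, turning the tool to yaw 90.

Emit:
carry_out --steps '[[[0.4045,-0.398,0.06,-1.145],[0.4045,-0.398,0.06,-1.145],[0.4045,-0.398,0.06,-1.145],[0.4045,-0.398,0.06,-1.145],[0.4045,-0.398,0.06,-1.145],[0.4045,-0.398,0.06,-1.145],[0.4045,-0.398,0.06,-1.145],[0.4045,-0.398,0.06,-1.145],[0.4045,-0.398,0.06,-1.145],[0.4045,-0.398,0.06,-1.145],[0.4045,-0.398,0.06,-1.145],[0.4045,-0.398,0.06,-1.145]]]' --hand 0.65

```text
clock: 1.5
ee_pos: [0.4523, -0.0131, 0.1583]
tcp_rot: [180.0, -0.1, 90.2]
contact_force: [-0.0, -1.8, -0.4]
grip_width: 0.0606
finger_force: 0.0
```

Emit:
carry_out --steps '[[[0,0,0,0],[0,0,0,0],[0,0,0,0]]]'

```text
clock: 1.8
ee_pos: [0.4517, -0.0179, 0.1588]
tcp_rot: [180.0, 0.0, 89.9]
contact_force: [-0.2, 0.9, 0.3]
grip_width: 0.0604
finger_force: 0.0
```

Emit:
carry_out --steps '[[[0,0,0.05,0],[0,0,0.1,0],[0,0,0.115,0],[0,0,0.115,0],[0,0,0.115,0]]]'

```text
clock: 2.3
ee_pos: [0.4522, -0.0179, 0.0445]
tcp_rot: [180.0, 0.0, 89.9]
contact_force: [-0.4, -0.5, 0.3]
grip_width: 0.0603
finger_force: 0.0
```

```bash
cat >> h.py <<'E'
def crop(c,p,half=32,k=8):
    u,v=np.round(proj(c,p)[0]).astype(int); return cv2.resize(c["pixels"][v-half:v+half,u-half:u+half],None,fx=k,fy=k,interpolation=cv2.INTER_CUBIC)
E
python3 - <<'E'
from h import *
s=manip.read_state(); print(s["ee_pos"])
cv2.imwrite("pics/g1.png",np.hstack([overlay(cam(n),[("mov",.452,-.0165,0)],k=8,half=25) for n in("side","top")]))
E
```

```text
[ 0.45216803 -0.01792214  0.04446616]
```

View pics/g1.png

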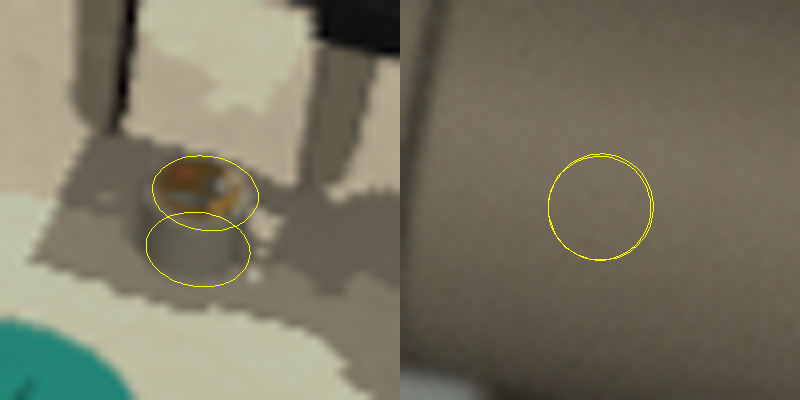

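The movement sits between the two fingers, about 1 px left of the overlay in the side view (which is towards +x). I'll shift slightly, descend and grip its upper part.

Emit:
carry_out --steps '[[[0.0015,0.002,0.015,0],[0.0015,0.002,0.028,0],[0.0015,0.002,0.028,0],[0.0015,0.002,0.028,0]]]'

```text
clock: 2.8
ee_pos: [0.4538, -0.0154, 0.0159]
tcp_rot: [-180.0, -0.0, 90.0]
contact_force: [0.1, 0.3, -0.1]
grip_width: 0.0605
finger_force: 0.0
```

Emit:
carry_out --steps '[[[0,0,0,0],[0,0,0,0],[0,0,0,0],[0,0,0,0],[0,0,0,0],[0,0,0,0]]]' --hand 0.2 --force 15

```text
clock: 3.4
ee_pos: [0.4541, -0.0154, 0.0159]
tcp_rot: [180.0, 0.0, 90.0]
contact_force: [0.1, 0.5, 3.6]
grip_width: 0.0325
finger_force: 15.0
```

Emit:
carry_out --steps '[[[0,0,-0.02,0],[0,0,-0.05,0],[0,0,-0.07,0],[0,0,-0.07,0],[0,0,-0.07,0]]]'

```text
clock: 3.9
ee_pos: [0.4539, -0.0154, 0.0853]
tcp_rot: [180.0, 0.0, 90.0]
contact_force: [-0.3, -0.6, -0.6]
grip_width: 0.0327
finger_force: 15.0
```

Run:
```python
from h import *
s=manip.read_state(); e=s["ee_pos"]; print(e,s["grip_width"],s["finger_force"],s["contact_force"])
c=cam("side"); cv2.imwrite("pics/g2.png",np.hstack([overlay(c,[("mov",e[0],e[1],e[2]-.015),("tub",.5923,-.036,0)],k=8,half=25)]))
```

```text
[ 0.45389382 -0.01538885  0.08532495] 0.03270010017527562 14.999860972166061 [-0.25350677 -0.63141403 -0.63387293]
```

View pics/g2.png

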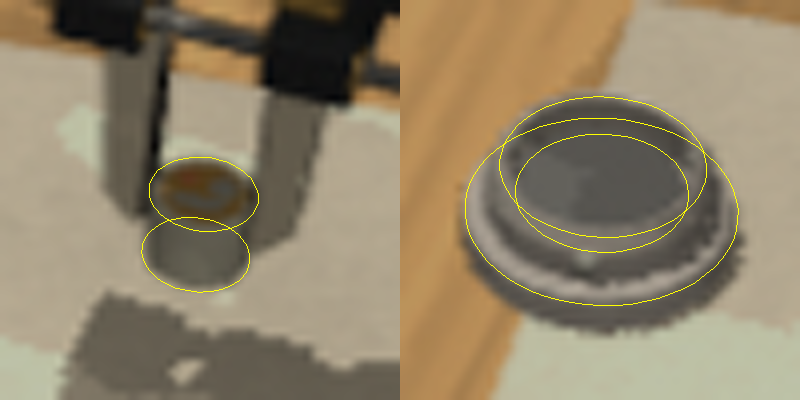

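The movement hangs upright between the fingers and the model overlay agrees within about half a pixel. The tub overlay at (0.5923, -0.036) also matches. I'll carry the movement over the tub and lower it.

Emit:
carry_out --steps '[[[-0.006,0.04,0,0],[-0.0125,0.085,0,0],[-0.018,0.12,0,0],[-0.0205,0.138,0,0],[-0.0205,0.138,0,0],[-0.0205,0.138,0,0],[-0.0205,0.138,0.02,0],[-0.0205,0.138,0.035,0],[-0.0205,0.138,0.042,0],[-0.0205,0.138,0.042,0]]]'

```text
clock: 4.95
ee_pos: [0.5898, -0.0355, 0.0417]
tcp_rot: [-179.8, -0.0, 90.0]
contact_force: [-0.0, 0.8, -0.8]
grip_width: 0.0325
finger_force: 15.0
```

Emit:
carry_out --steps '[[[0,0,0.002,0],[0,0,0.004,0],[0,0,0.004,0]]]'

```text
clock: 5.25
ee_pos: [0.5921, -0.0359, 0.0401]
tcp_rot: [180.0, 0.0, 90.0]
contact_force: [-1.2, -0.5, -0.9]
grip_width: 0.0324
finger_force: 15.0
```

Emit:
carry_out --steps '[[[0,0,0.001,0],[0,0,0.001,0],[0,0,0.001,0]]]'

```text
clock: 5.55
ee_pos: [0.5923, -0.036, 0.0399]
tcp_rot: [180.0, 0.0, 90.0]
contact_force: [-3.8, 0.1, 5.8]
grip_width: 0.0326
finger_force: 15.0
```

Emit:
carry_out --steps '[[[0,0,-0.001,0],[0,0,-0.001,0],[0,0,-0.001,0],[0,0,-0.001,0],[0,0,-0.001,0]]]' --hand 0.65

```text
clock: 6.05
ee_pos: [0.5918, -0.0359, 0.0395]
tcp_rot: [-180.0, -0.0, 90.0]
contact_force: [0.3, 1.0, 0.5]
grip_width: 0.06
finger_force: 0.0
```

Emit:
carry_out --steps '[[[0,0,-0.02,0],[0,0,-0.05,0],[0,0,-0.1,0],[0,0,-0.12,0],[0,0,-0.12,0],[0,0,-0.12,0]]]'

```text
clock: 6.65
ee_pos: [0.592, -0.0359, 0.1597]
tcp_rot: [180.0, 0.0, 90.0]
contact_force: [0.7, 0.5, -1.0]
grip_width: 0.0605
finger_force: 0.0
```

Emit:
carry_out --steps '[[[0.05,-0.005,0,0],[0.1,-0.01,0,0],[0.15,-0.015,0,0],[0.2,-0.02,0,0],[0.25,-0.025,0,0],[0.28,-0.028,0,0],[0.293,-0.029,0,0],[0.293,-0.029,0,0],[0.293,-0.029,0,0],[0.293,-0.029,0.03,0],[0.293,-0.029,0.06,0],[0.293,-0.029,0.06,0]]]' --hand 0.4

```text
clock: 7.85
ee_pos: [0.5598, 0.2538, 0.0942]
tcp_rot: [-179.5, 0.2, 89.9]
contact_force: [-1.3, -0.2, -0.5]
grip_width: 0.0374
finger_force: 0.0
```

Run:
```python
from h import *
s=manip.read_state(); e=s["ee_pos"]; print(e,s["grip_width"])
c=cam("side"); t=cam("top")
a=overlay(c,[("lid",.563,.257,0),("mov",.592,-.036,.024),],k=6,half=30)
b=overlay(t,[("lid",.563,.257,0),("tub",.592,-.036,0)],k=6,half=20)
b=cv2.copyMakeBorder(b,0,0,0,a.shape[1]-b.shape[1],cv2.BORDER_CONSTANT)
cv2.imwrite("pics/g3.png",np.vstack([a,b])); print(a.shape,b.shape)
print(fit(t,"tub",.592,-.035),fit(c,"tub",.592,-.035))
```

```text
[0.55981253 0.25377887 0.09424717] 0.03739474043463115
(360, 720, 3) (240, 720, 3)
[ 0.58754705 -0.03118211] [ 0.59255748 -0.03719464]
```

View pics/g3.png

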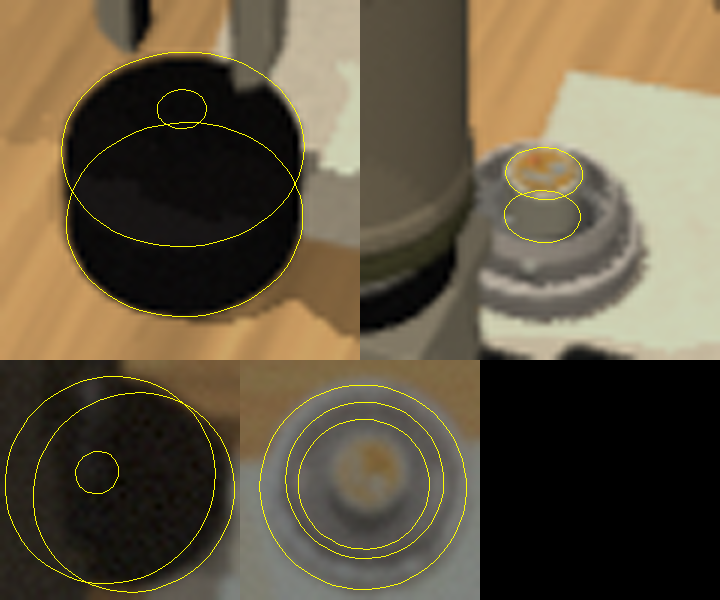

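The movement stands upright inside the tub, brass top at about (543,172) in the side crop and central in the top view. The lid overlay matches the lid, with the fingers on either side of the knob. I'll lower onto the knob.

Emit:
carry_out --steps '[[[0,0,0,0],[0,0,0,0],[0,0,0.02,0],[0,0,0.04,0],[0,0,0.05,0],[0,0,0.053,0],[0,0,0.053,0],[0,0,0.053,0]]]'

```text
clock: 8.75
ee_pos: [0.5637, 0.2574, 0.0479]
tcp_rot: [179.9, -0.0, 90.0]
contact_force: [-0.3, 0.1, 0.1]
grip_width: 0.0372
finger_force: 0.0
```

Emit:
carry_out --steps '[[[0,0,0,0],[0,0,0,0],[0,0,0,0],[0,0,0,0],[0,0,0,0],[0,0,0,0]]]' --hand 0.05 --force 40

```text
clock: 9.35
ee_pos: [0.5632, 0.2572, 0.0471]
tcp_rot: [180.0, -0.0, 90.0]
contact_force: [-0.4, -0.6, 3.8]
grip_width: 0.0171
finger_force: 40.0
```

Emit:
carry_out --steps '[[[0,0,-0.02,0],[0,0,-0.05,0],[0,0,-0.08,0],[0,0,-0.09,0],[0,0,-0.09,0],[0,0,-0.09,0]]]'

```text
clock: 9.95
ee_pos: [0.5621, 0.2568, 0.1349]
tcp_rot: [-179.9, 0.0, 90.0]
contact_force: [-0.4, 0.8, -1.2]
grip_width: 0.0171
finger_force: 40.0
```

Emit:
carry_out --steps '[[[-0.03,0.003,0,0],[-0.07,0.007,0,0],[-0.11,0.011,0,0],[-0.15,0.015,0,0],[-0.19,0.019,0,0],[-0.23,0.023,0,0],[-0.26,0.026,0,0],[-0.28,0.028,0,0],[-0.29,0.029,0,0],[-0.2935,0.029,0,0],[-0.2935,0.029,0,0],[-0.2935,0.029,0,0]]]'

```text
clock: 11.15
ee_pos: [0.5916, -0.0353, 0.1362]
tcp_rot: [-180.0, -0.0, 90.1]
contact_force: [0.2, -0.6, -0.9]
grip_width: 0.017
finger_force: 40.0
```

Run:
```python
from h import *
s=manip.read_state(); e=s["ee_pos"]; print(e,s["grip_width"],s["finger_force"],s["contact_force"])
c=cam("side"); zb=e[2]-.047
a=overlay(c,[("lid",e[0],e[1],zb),("tub",.592,-.0365,0)],k=6,half=32)
cv2.imwrite("pics/g4.png",a)
print(fit(c,"lid",e[0],e[1],zb))
```

```text
[ 0.59157604 -0.03525321  0.13616216] 0.01703835924035581 39.999672174453735 [ 0.18151369 -0.63420725 -0.85631869]
[ 0.59118331 -0.0349164 ]
```

View pics/g4.png

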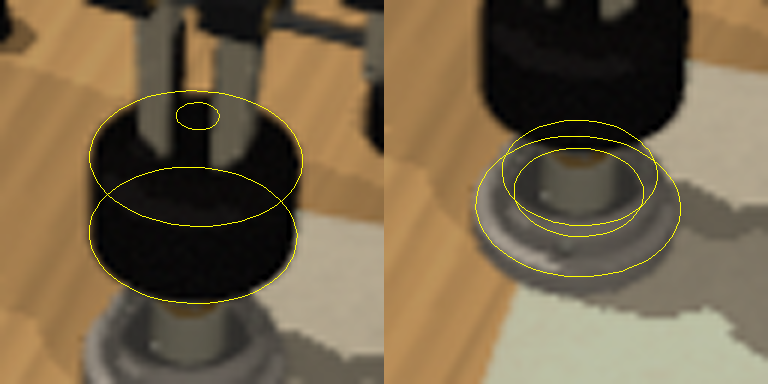

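The lid hangs level over the tub: the side-view fit gives (0.591, -0.035) against the tub's (0.592, -0.0365). I'll lower it slowly, watching the force.

Emit:
carry_out --steps '[[[0,0,0.01,0],[0,0,0.025,0],[0,0,0.04,0],[0,0,0.05,0],[0,0,0.053,0],[0,0,0.056,0],[0,0,0.056,0],[0,0,0.056,0]]]'

```text
clock: 12.0
ee_pos: [0.5921, -0.0364, 0.081]
tcp_rot: [180.0, -0.0, 90.0]
contact_force: [0.6, 0.3, -1.0]
grip_width: 0.0173
finger_force: 40.0
```

Emit:
carry_out --steps '[[[0,0,0.003,0],[0,0,0.006,0],[0,0,0.006,0]]]'

```text
clock: 12.3
ee_pos: [0.5926, -0.0367, 0.0751]
tcp_rot: [179.9, 0.0, 90.0]
contact_force: [1.9, -2.5, 0.4]
grip_width: 0.0168
finger_force: 40.0
```

Emit:
carry_out --steps '[[[0,0,0.002,0],[0,0,0.003,0],[0,0,0.003,0],[0,0,0.003,0]]]'

```text
clock: 12.7
ee_pos: [0.5928, -0.0367, 0.0725]
tcp_rot: [179.9, 0.0, 90.0]
contact_force: [3.7, -2.9, 3.6]
grip_width: 0.017
finger_force: 40.0
```

Emit:
carry_out --steps '[[[0,0,0.002,0],[0,0,0.003,0],[0,0,0.003,0]]]'

```text
clock: 13.0
ee_pos: [0.5925, -0.0366, 0.069]
tcp_rot: [179.9, 0.0, 90.0]
contact_force: [4.5, -3.3, 3.4]
grip_width: 0.0171
finger_force: 40.1
```

Emit:
carry_out --steps '[[[0,0,0.002,0],[0,0,0.004,0],[0,0,0.004,0],[0,0,0.004,0]]]'

```text
clock: 13.4
ee_pos: [0.5924, -0.0371, 0.0642]
tcp_rot: [179.9, 0.1, 90.0]
contact_force: [9.0, -5.1, -1.2]
grip_width: 0.0169
finger_force: 40.1
```

Emit:
carry_out --steps '[[[0,0,0.002,0],[0,0,0.003,0],[0,0,0.003,0],[0,0,0.003,0]]]'

```text
clock: 13.8
ee_pos: [0.5934, -0.0378, 0.0632]
tcp_rot: [179.8, 0.1, 90.0]
contact_force: [4.5, -9.1, 9.8]
grip_width: 0.0174
finger_force: 40.0
```

The lid is at home height (base about 16 mm) with about 10 N of reaction. I'll release, go up, shut the fingers and press once on the knob's top to make sure.

Emit:
carry_out --steps '[[[0,0,-0.001,0],[0,0,-0.001,0],[0,0,-0.001,0],[0,0,-0.001,0],[0,0,-0.001,0]]]' --hand 0.4

```text
clock: 14.3
ee_pos: [0.5911, -0.036, 0.0619]
tcp_rot: [-179.9, -0.0, 90.0]
contact_force: [0.7, -0.0, 0.7]
grip_width: 0.0374
finger_force: 0.0
```

Emit:
carry_out --steps '[[[0,0,-0.02,0],[0,0,-0.04,0],[0,0,-0.045,0],[0,0,-0.045,0]]]'

```text
clock: 14.7
ee_pos: [0.5926, -0.0364, 0.1085]
tcp_rot: [179.9, 0.0, 90.0]
contact_force: [-0.2, -0.2, -0.3]
grip_width: 0.0374
finger_force: 0.0
```

Emit:
carry_out --steps '[[[0,0,0,0],[0,0,0,0],[0,0,0,0],[0,0,0,0],[0,0,0,0]]]' --hand 0

```text
clock: 15.2
ee_pos: [0.5917, -0.0364, 0.1073]
tcp_rot: [-180.0, -0.0, 90.0]
contact_force: [0.6, 0.4, 0.3]
grip_width: 0.0025
finger_force: 0.0
```

Emit:
carry_out --steps '[[[-0.001,0.001,0.015,0],[-0.001,0.001,0.022,0],[-0.001,0.001,0.025,0],[-0.001,0.001,0.026,0],[-0.001,0.001,0.027,0],[-0.001,0.001,0.028,0],[-0.001,0.001,0.028,0]]]'

```text
clock: 15.9
ee_pos: [0.5921, -0.0373, 0.0813]
tcp_rot: [-179.9, -0.0, 90.0]
contact_force: [-13.1, 2.0, 19.6]
grip_width: 0.0005
finger_force: 9.8
```

Emit:
carry_out --steps '[[[0,0,0.001,0],[0,0,0.002,0],[0,0,0.002,0]]]'

```text
clock: 16.2
ee_pos: [0.5922, -0.0373, 0.0812]
tcp_rot: [-179.9, 0.0, 90.0]
contact_force: [-20.3, 1.5, 34.6]
grip_width: 0.0005
finger_force: 16.9
```

The knob's top stays firm at z = 0.081, which is home height. I'll retract and check the picture.

Emit:
carry_out --steps '[[[0,0,-0.02,0],[0,0,-0.06,0],[0,0,-0.1,0],[0,0,-0.14,0],[0,-0.04,-0.15,0],[0,-0.08,-0.15,0],[0,-0.12,-0.15,0],[0,-0.15,-0.15,0],[0,-0.15,-0.15,0],[0,-0.15,-0.15,0]]]'

```text
clock: 17.2
ee_pos: [0.443, -0.0375, 0.2277]
tcp_rot: [179.9, 0.0, 90.0]
contact_force: [0.8, -1.1, -0.0]
grip_width: 0.0004
finger_force: 0.0
```

Run:
```python
from h import *
c=cam("side"); t=cam("top"); it=[("lid",.5925,-.037,.016)]
cv2.imwrite("pics/g5.png",np.hstack([overlay(c,it,k=8,half=25),overlay(t,it,k=8,half=25)]))
print(fit(c,"lid",.592,-.0365,.016),fit(t,"lid",.592,-.0365,.016), manip.read_state()["contact_force"])
```

```text
[ 0.5936075  -0.03860806] [ 0.59426639 -0.03861343] [ 0.90072222 -1.07412407  0.21805024]
```

View pics/g5.png

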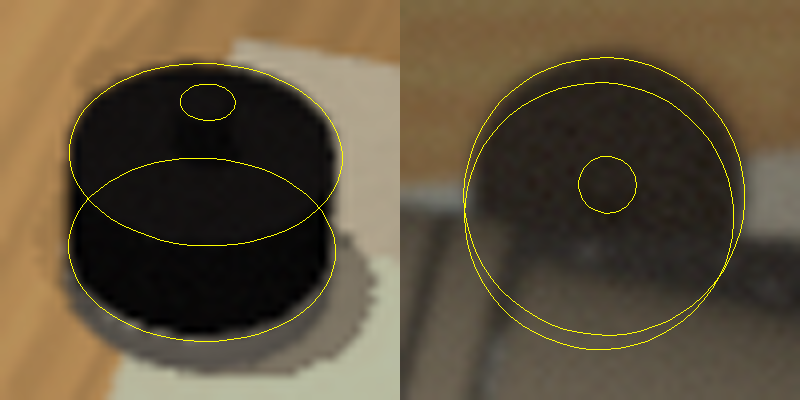

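The side view shows the lid level and seated on the foot: lid edge at row 332, foot edge at about row 372, which is the expected 16 mm step. The fits put the lid at (0.594, -0.0386).

```bash
python3 -c "
from workcell import manip
print(manip.finish_job())"
```

```text
the job is handed in; nothing more can be done
None
```

I stood the watch movement upright on the pedestal, pressed the larger black lid fully home on the tub, and handed the job in after about 17 s; the hand-in call gave no verdict, but the final force and picture checks showed the lid seated and level.

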